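# Turn a flanged spindle over and hang it in the gravity feed rail

### The job

The drilling fixture's gravity feed rail is short of a part. A flanged steel spindle stands upside down on the bench, on its thick short boss: turn it over by laying it in the two-vee cradle, letting go and taking it again by the boss, then drop it into the open upper part of the rail, shank hanging down through the slot and boss up, so that it slides under the hold-down strips and comes to rest behind the spindle already waiting at the end stop. Leave the steel cup, the blue side cutters and the pulley where they are.

Things in the scene. Friction and masses are not known exactly. Their poses are not given: they have to be found in the camera images.
- spindle: Loose oiled steel spindle, 138 mm long, about 0.38 kg, round all along. Origin: centre of the boss's end face; z runs along the spindle from boss to shank tip (at the start z points up: it stands on the boss). Along z: boss, diameter 28, 0 to 32 mm; flange, diameter 46, 32 to 38 mm; shank, diameter 20, 38 to 138 mm. A dark ring marks the shank 17 mm from its tip.
- spindle_shank (a point): The spindle's axis at mid-length of the shank (88 mm from the boss end, 50 mm from the tip). The spindle balances 25 mm from here towards the flange.
- spindle_boss (a point): The spindle's axis at mid-length of the boss (16 mm from the boss end and from the flange).
- spindle_seat (a point): The spindle's axis in the plane of the flange's shank-side face, which rides on the rail (38 mm from the boss end).
- cradle: Vee cradle, fixed: grey base 130 x 74 x 12 mm with two steel 90-degree vees. Origin under the centre of the base, x along the line on which a bar lies, z up. The vees are 12 mm thick along x, at x = -36 and +36 mm, with 60 mm free between them; each opens 18 mm to either side, upper edges 66 mm above the bench.
- cradle_axis (a point): The point midway between the vees where the axis of a 20 mm shank lies, 62 mm above the bench; axes as the cradle's. The 100 mm shank lies level in both vees with its middle about here, the flange then 8 mm outside one vee, at either end.
- feed_rail: Feed rail, fixed: two parallel low-friction white strips on blue bars with a 24 mm slot between, sloping at 22 degrees down to a yellow end stop. Origin mid-slot, level with the strips' tops, at the stop's face, 112 mm above the bench; x runs uphill along the slot, y across, z square to the strips, upward. Strips 56 mm wide over all, x = 0 to 215 mm. A flange lying flat on them slides down by itself.
- rail_drop (a point): Middle of the open part of the rail (x = 175 mm in its frame, axes as the rail's), on the slot's centre line level with the strips. From x = 140 to 215 mm nothing is above the strips and the slot's top edges are bevelled, 30 mm apart at the top, 24 mm from 3 mm down. Below, 100 mm are free for the shank. A boss does not enter the slot.
- rail_cover (a point): Where the hold-down strips begin (x = 115 mm in the rail's frame), on the centre line level with the white strips. From here down to the stop they lie 9 mm above the rail and 34 mm apart, over the flange's edges (the boss passes between), with side guides 52 mm apart; their ends are bent up as a lead-in to x = 137 mm. A flange that is not lying flat jams here.
- spindle_first: The like spindle already hanging in the rail against the end stop, boss up, loose; same origin and axes.
- first_seat (a point): That spindle's axis in the plane of its flange's shank-side face, at about x = 23 mm in the rail's frame; the seat of one resting behind it is at about x = 69 mm.
- steel_cup: Stainless cup, 55 mm across and 72 mm tall, loose; origin under its centre.
- side_cutters: Side cutters with blue handles lying flat, 54 x 135 x 16 mm, loose; origin under the middle.
- pulley_a: Pale grey grooved pulley standing on its flange, 42 mm across and 26 mm tall, loose; origin under its centre.
Mind the look-alikes: they are no part of the job. Leave any purple or turquoise look-alike of the spindle alone.

How it is judged:
By the outcome, as a careful person would: the job done as asked, in the order asked, and still so for the second after the job is handed in, with the robot touching nothing.
It also fails if it takes over 64 s, if anything falls off the work surface, if the arm or the gripper's body presses on something with over 40 N, if the wrist force passes 120 N, or if a joint passes its speed limit or range.

### The arm

A 7-joint arm with a two-finger parallel gripper is mounted at the origin on a cart in front of the work surface, level with it; the furniture and walls round the work are solid. World frame = base frame: x ahead of the robot, y to its left, z up, the work surface at z = 0. Lengths are in mm, angles in degrees, forces in N, time in s.
With the tool pointing down it reaches from about 400 to 925 mm from the base axis. Payload 4.1 kg.
Tool frame: the origin (TCP) lies at the very end of the fingers, on their centre line; the grasp point (between the pads) lies 19 mm behind it; z points along the fingers, y is the line along which they close (so a half turn about z gives the same grasp; the last joint's range is limited). The gripper opens to 85 mm and grips with 20 to 120 N. Pads are 22 mm wide; open, the fingers measure 114 mm over their backs; the gripper's body (76 mm by 85 mm) begins 54 mm behind the grasp point. The pads swing forward as they close: fully open they stand 13 mm farther back than shut.
Start: joints at [-82.449, 22.827, 2.584, 88.041, -1.071, 69.15, -2.905], TCP at [148.667, 632.805, 231.347] pointing down, gripper open.
Joint ranges: [-161.44, 161.44], [-28.35, 127.94], [-78.24, 83.42], [0, 140.83], [-78.03, 258.03], [13.02, 114.36], [-168.23, 168.23]. Speed limits (degrees/s): [147.25, 147.25, 180, 180, 180, 180, 180].

### API

Orientations are given as [roll, pitch, yaw] about the fixed x, y, z axes, in that order (R = Rz(yaw) Ry(pitch) Rx(roll)).
In Python, from cell import * gives the robot as it stands.
- The arm moves only by the tool play_rows, never from a script. Its argument "targets" is text: rows parted by semicolons, each of 6 numbers parted by spaces: the shift along the tool's x, y, z in m, then the turn, a rotation vector about the tool's x, y, z in degrees. In form: dx dy dz wx wy wz; .... A call has 1 to 10 rows; each row is the pose to reach, as a shift and turn from the pose commanded when the call began, along the tool's axes at that moment; what a row does not reach only later rows make up. A row lasts 1/8 s, in which the tool goes at most 62.5 mm and 10.7 degrees, less where a joint would pass 70% of its speed; a pose out of reach is approached as far as the arm can. A call with a gripper value outside its range is refused whole. "grip" is the gripper's target within -1 to 1 (fully open at 1, half-way at 0, shut at -1), set as the call begins (left out, the last holds). The fingers move at their own pace and stop on an object; "newtons" is the grip in N (left out, the last holds). Time passes only in rows, so rows that repeat a pose let the fingers close. It gives the time, the measured TCP pose, the force, the opening and the grip force at its end, in the units of the state.
- observe(): the state, without advancing time (a new reading comes with each control period).
- camera(name): name is "scene" or "top"; returns the picture (400x640x3 uint8, red, green, blue); there is no depth.
- camera_model(name): a dict with "camera_matrix" (3x3 intrinsics, pixels), "k1" (the pictures are not rectified: a ray, as slopes to the right and down, at radius r is drawn at 1 + k1 r^2 times it, then the intrinsics apply), "rvec" (rotation vector, rad) and "tvec" (3), from world to camera coordinates, as OpenCV has them. Camera axes: x right, y down, z forward; pixel columns grow to the right and rows downward; lengths in mm; the calibration is good to about 2 mm. A picture is of the moment at which its call begins. camera_model takes no time and is no camera call.
- sign_off(): hands the job in; it is judged then, once.
The state is a dict: "time": time; "joints": joint angles; "dq": joint speeds; "joint_torque": joint torques, N m; "ee_pos": TCP position; "tcp_rot": TCP orientation; "wrist_force": force on the tool from outside, world axes, zero at the start; "moment": the same for the moment, N m; "grip_width": finger opening in mm; "grip_force": force on a finger pad.
Only numpy, scipy, OpenCV 4.12 (cv2) and the standard library are available. Lean on these libraries where they do the work, as an engineer would, in place of code of your own. Each camera call takes 0.05 s, during which the arm holds its last target. There are 200 camera calls.

## Working session

There is one attempt and no reset: what is moved stays moved. The work goes in short steps, Python scripts to look and compute and a tool call to move; the robot and the scene stay as the last step left them, time stands still between calls to the robot, and variables do not carry over. Pictures are saved under pics/ and viewed, at most 10 in all, crops included, and the job is handed in when it is done.

Besides the shell and the picture viewer there is one more tool, called after "Request:" as name(argument=value, ...), one argument or row to a line, values as JSON. play_rows: Moves the arm, as the interface text tells. Its arguments: {"type":"object","properties":{"targets":{"type":"string"},"grip":{"type":"number"},"newtons":{"type":"number"}},"required":["targets"]}

```bash
ls; mkdir -p pics; python3 - <<'E'
from cell import *
import cv2
for n in ("scene","top"):
    cv2.imwrite(f"pics/{n}0.png",camera(n)[:,:,::-1]); m=camera_model(n); print(n,m)
s=observe(); print(s)
E
```

```text
pics
scene {'camera_matrix': array([[360.87697681,   0.        , 319.12796099],
       [  0.        , 360.87697681, 198.53102756],
       [  0.        ,   0.        ,   1.        ]]), 'k1': 0.006007777936550703, 'rvec': array([ 1.92405156, -0.57813239,  0.37125319]), 'tvec': array([-558.77337712,  209.57372382,  688.5309942 ])}
top {'camera_matrix': array([[441.40369313,   0.        , 317.80597111],
       [  0.        , 441.40369313, 205.07287944],
       [  0.        ,   0.        ,   1.        ]]), 'k1': -0.016488399454563197, 'rvec': array([ 2.14796154, -2.20139462,  0.14637773]), 'tvec': array([-111.73981191,  595.65172573, 1275.00811271])}
{'time': 0.1, 'joints': array([-82.44894887,  22.86644263,   2.5799738 ,  88.10517173,
        -1.0688471 ,  69.15171382,  -2.90528562]), 'dq': array([ 0.03318099, -0.10000143,  0.01626667, -0.08457422,  0.09894915,
        0.03063351,  0.02036226]), 'joint_torque': array([ 4.37143186e-03, -4.76259792e+01,  1.37038853e+00, -2.54948562e+01,
        1.19971621e-02,  5.01314382e-03, -1.67097461e-06]), 'ee_pos': array([148.54187045, 632.22221688, 230.39505387]), 'tcp_rot': array([-1.79901158e+02,  9.07321107e-03,  1.66784039e+02]), 'wrist_force': array([-0.07217638,  0.7705639 , -0.19697202]), 'moment': array([0.05280473, 0.00368169, 0.03336108]), 'grip_force': 0.0, 'grip_width': 85.3432778532952}
```

View pics/scene0.png

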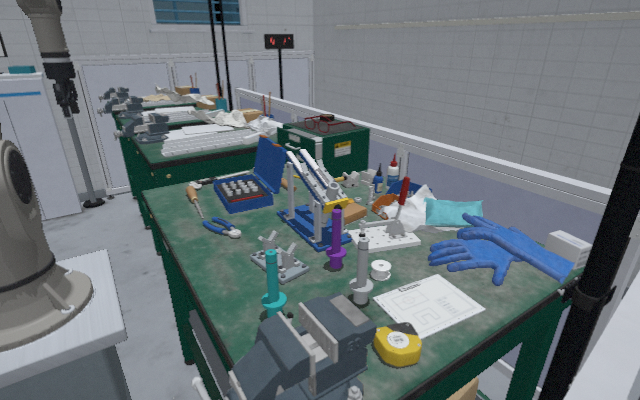

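View pics/top0.png

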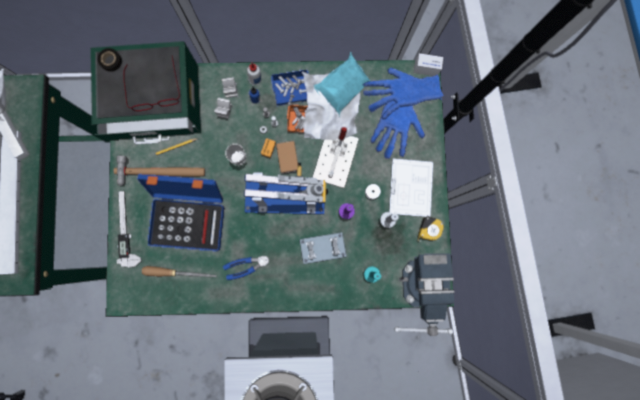

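Candidates: the grey spindle at scene (362,270) / top (389,220); the purple one at (336,240)/(346,212); the turquoise one at (271,285)/(372,275); and the waiting spindle in the rail at about top (320,190). The bare steel one at scene (362,270) fits the description. The cradle is at top (323,248), the rail at top (285,193). I'll check in close crops.

```bash
cat > h.py <<'E'
import numpy as np, cv2
from cell import *
from scipy.spatial.transform import Rotation as Ro
def cam(n):
    m=camera_model(n); R=cv2.Rodrigues(m["rvec"])[0]; return m,R,-R.T@m["tvec"]
def ray(n,px):
    m,R,c=cam(n); K=m["camera_matrix"]
    d=cv2.undistortPoints(np.array([[px]],float),K,np.array([m["k1"],0,0,0,0]))[0,0]
    v=R.T@np.array([*d,1]); return c,v/np.linalg.norm(v)
def onz(n,px,z):
    c,v=ray(n,px); return c+v*(z-c[2])/v[2]
def proj(n,P):
    m,R,c=cam(n); return cv2.projectPoints(np.array(P,float).reshape(-1,3),m["rvec"],m["tvec"],m["camera_matrix"],np.array([m["k1"],0,0,0,0]))[0][:,0]
def tri(a,b):
    (c,v),(d,w)=ray("scene",a),ray("top",b)
    t=np.linalg.lstsq(np.c_[v,-w],d-c,rcond=None)[0]
    p,q=c+v*t[0],d+w*t[1]; return (p+q)/2,np.linalg.norm(p-q)
E
python3 - <<'E'
from h import *
a=cv2.imread("pics/scene0.png");b=cv2.imread("pics/top0.png")
f=lambda im,x,y,w,h,s:cv2.resize(im[y:y+h,x:x+w],None,fx=s,fy=s,interpolation=cv2.INTER_CUBIC)
cv2.imwrite("pics/sc1.png",f(a,240,145,160,120,5)); cv2.imwrite("pics/sc2.png",f(a,235,205,160,110,5))
cv2.imwrite("pics/tc1.png",f(b,235,165,180,125,4.4))
print(onz("top",(389,220),138),onz("top",(389,220),0))
print(proj("top",[[148,632,231]]),proj("scene",[[148,632,231]]))
E
```

```text
[ 535.62757043 -317.17811357  138.        ] [ 545.77598414 -342.85012603    0.        ]
[[  8.25268625 387.56186751]] [[ 72.93472713 120.33587515]]
```

View pics/sc1.png

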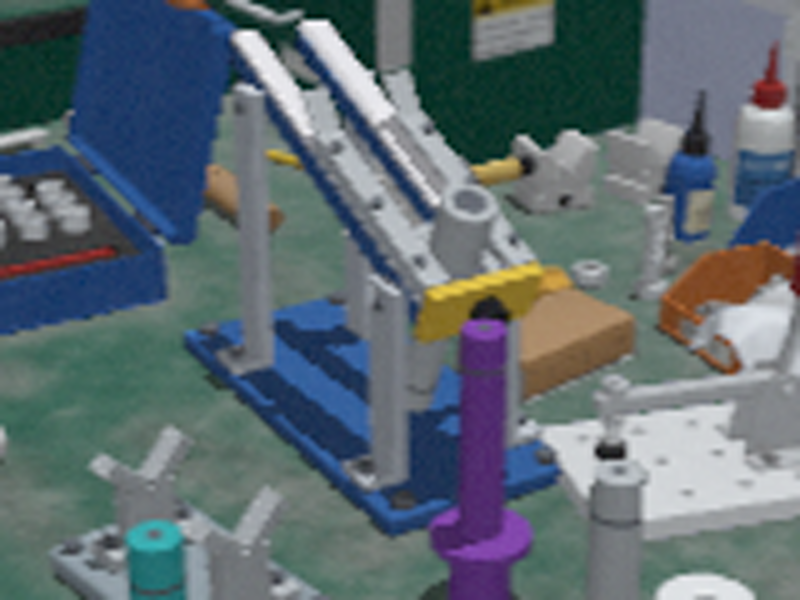

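View pics/sc2.png

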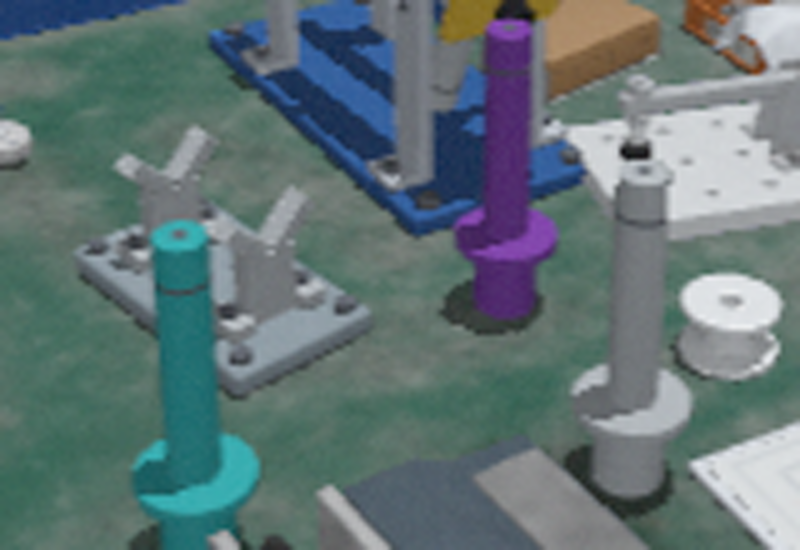

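View pics/tc1.png

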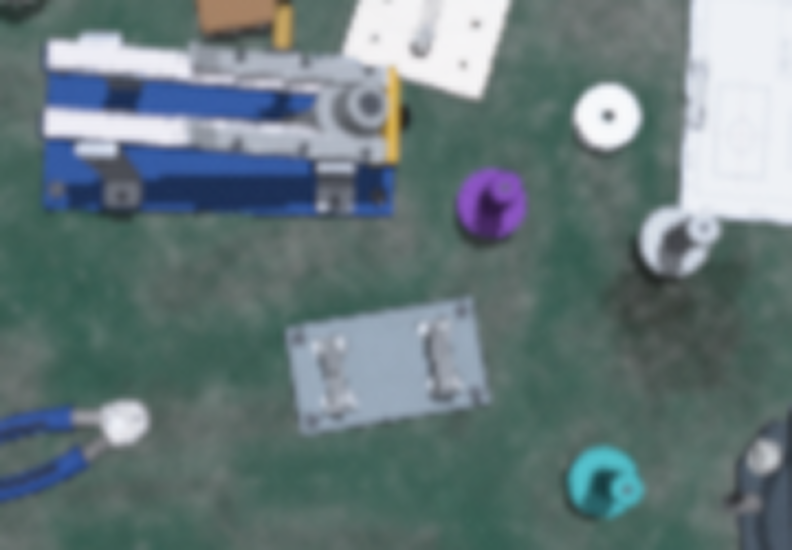

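The crop confirms it: the bare steel spindle has its ring near the tip. Tip at scene (363.6,239.6) / top (394.4,216.4). Cradle base corners in the top crop: (287,327), (472,297), (492,404), (304,433). Rail uphill-end centre in the top crop: (45.5,88). First spindle's boss end: scene crop (468,203), top crop (369,103).

```bash
cat >> h.py <<'E'
T=lambda u,v:((u+.5)/4.4-.5+235,(v+.5)/4.4-.5+165)
S1=lambda u,v:((u+.5)/5-.5+240,(v+.5)/5-.5+145)
S2=lambda u,v:((u+.5)/5-.5+235,(v+.5)/5-.5+205)
E
python3 - <<'E'
from h import *
np.set_printoptions(precision=1,suppress=True)
print("tip",tri(S2(643,172),T(704,228)),onz("top",T(704,228),138),onz("scene",S2(643,172),138))
print("flange top z38", onz("top",T(672,241),38),onz("scene",S2(631,397),38))
print("boss bottom scene z0 (near edge)",onz("scene",S2(628,483),0))
c=[onz("top",T(*p),12) for p in[(287,327),(472,297),(492,404),(304,433)]]
print("cradle",np.array(c),np.mean(c,0)); c=np.array(c)
print("sizes",[np.linalg.norm(c[i]-c[(i+1)%4]) for i in range(4)])
for i,j in((0,1),(3,2)): d=c[i]-c[j]; print("ang",np.degrees(np.arctan2(d[1],d[0])))
for i,j in((0,3),(1,2)): d=c[i]-c[j]; print("angy",np.degrees(np.arctan2(d[1],d[0])))
print("cradle scene corners",[onz("scene",S2(*p),12) for p in[(78,255),(372,312),(236,383)]])
# vee mids
# rail
up=[onz("top",T(*p),192.5) for p in[(47,40),(47,68),(44,108),(44,136)]]
print("rail up",np.array(up),np.mean(up,0))
print("scene rail up",[onz("scene",S1(*p),192.5) for p in [(234,33),(258,31),(302,25),(325,21)]])
print("boss1",tri(S1(468,203),T(369,103)))
for yaw in (90,93,95,):
  u=np.array([np.cos(np.radians(yaw)),np.sin(np.radians(yaw)),0]);s,k=np.sin(np.radians(22)),np.cos(np.radians(22))
  z=-s*u+[0,0,k]; x=k*u+[0,0,s]
  b=onz("top",T(369,103),112+23*s+38*k); o=b-23*x-38*z
  print(yaw,"origin",o,"up end pred",o+215*x)
E
```

```text
tip (array([ 545.2, -333.1,  138.1]), np.float64(0.33577828869273557)) [ 545. -333.  138.] [ 545.4 -333.1  138. ]
flange top z38 [ 544.9 -330.9   38. ] [ 546.  -332.4   38. ]
boss bottom scene z0 (near edge) [ 543.9 -335.8    0. ]
cradle [[ 494.7  -70.6   12. ]
 [ 511.9 -197.1   12. ]
 [ 439.1 -208.3   12. ]
 [ 422.9  -80.5   12. ]] [ 467.1 -139.1   12. ]
sizes [np.float64(127.67674056546922), np.float64(73.70997797628742), np.float64(128.85599247823936), np.float64(72.43368260318684)]
ang 97.76845763196764
ang 97.20621553047144
angy 7.893850607848421
angy 8.803561888142212
cradle scene corners [array([423.5, -84.2,  12. ]), array([ 512.4, -197.6,   12. ]), array([ 439.1, -209.4,   12. ])]
rail up [[662.2  65.3 192.5]
 [645.3  65.5 192.5]
 [621.3  67.4 192.5]
 [604.6  67.5 192.5]] [633.3  66.4 192.5]
scene rail up [array([609.2,  67.8, 192.5]), array([621.7,  63.9, 192.5]), array([647.1,  60.6, 192.5]), array([661.5,  60.2, 192.5])]
boss1 (array([ 625.5, -126.4,  155.6]), np.float64(0.031080914223274546))
90 origin [ 625.5 -133.5  112. ] up end pred [625.5  65.9 192.5]
93 origin [ 625.9 -133.4  112. ] up end pred [615.4  65.6 192.5]
95 origin [ 626.1 -133.4  112. ] up end pred [608.7  65.2 192.5]
```

```bash
cat >> h.py <<'E'
from scipy.spatial.transform import Slerp
D=np.radians
def tool(h,a,yb):
    "tool z at bearing h, a deg below horizontal, tool y at bearing yb (horizontal)"
    z=np.array([np.cos(D(h))*np.cos(D(a)),np.sin(D(h))*np.cos(D(a)),-np.sin(D(a))])
    y=np.array([np.cos(D(yb)),np.sin(D(yb)),0]); y-=z*(y@z); y/=np.linalg.norm(y)
    return np.c_[np.cross(y,z),y,z]
def cur():
    s=observe(); return s["ee_pos"],Ro.from_euler("xyz",s["tcp_rot"],degrees=True).as_matrix()
def rows(way,start=None):
    p,R=start or cur()
    return "; ".join("%.3f %.3f %.3f %.1f %.1f %.1f"%(*(R.T@(q-p)/1000),*Ro.from_matrix(R.T@Q).as_rotvec(degrees=True)) for q,Q in way)
def lin(a,b,n):
    sl=Slerp([0,1],Ro.from_matrix([a[1],b[1]]))
    return [(a[0]+(b[0]-a[0])*t,sl(t).as_matrix()) for t in np.arange(1,n+1)/n]
def tcp(g,R,beyond=19): return g+R[:,2]*beyond   # TCP for grasp point g
SP=np.array([545.3,-332.5,88.])
E
python3 - <<'E'
from h import *
np.set_printoptions(precision=1,suppress=True)
for n,px,z in (("purple",(492,203),38),("turq",(604,482),38),("pulley",(608,117),26)): print(n,onz("top",T(*px),z))
p,R=cur(); G=tool(149,35,59); P=tcp(SP,G)-80*G[:,2]; print(P, G)
w=[]
b0=76.8; b1=np.degrees(np.arctan2(P[1],P[0])); Dn=tool(149,89.99,59)
sl=Slerp([0,10,20],Ro.from_matrix([R,Dn,G]))
r0=650;r1=np.hypot(*P[:2])
for i in range(1,21):
    t=i/20;b=D(b0+(b1-b0)*t); r=r0+(r1-r0)*t
    z=min(231+15*i,330) if i<=12 else 330+(P[2]-330)*(i-12)/8
    w.append((np.array([r*np.cos(b),r*np.sin(b),z]),sl(i).as_matrix()))
print(rows(w[:10])); print(rows(w[10:],w[9]))
E
```

```text
purple [ 573.5 -210.5   38. ]
turq [ 385.9 -278.8   38. ]
pulley [ 631.7 -292.9   26. ]
[ 588.1 -358.2  123. ] [[-0.5  0.5 -0.7]
 [ 0.3  0.9  0.4]
 [ 0.8  0.  -0.6]]
-0.061 -0.000 -0.016 -0.0 0.0 1.8; -0.122 -0.007 -0.031 -0.0 0.0 3.6; -0.183 -0.020 -0.046 -0.0 0.0 5.3; -0.242 -0.038 -0.061 -0.0 0.0 7.1; -0.300 -0.062 -0.075 -0.0 0.0 8.9; -0.355 -0.091 -0.090 -0.1 0.0 10.7; -0.407 -0.126 -0.099 -0.1 0.0 12.4; -0.456 -0.165 -0.099 -0.1 0.0 14.2; -0.501 -0.209 -0.099 -0.1 0.0 16.0; -0.542 -0.257 -0.099 -0.1 0.0 17.8
-0.050 -0.038 -0.000 -0.0 5.5 0.0; -0.097 -0.081 -0.000 -0.0 11.0 -0.0; -0.140 -0.129 0.026 -0.0 16.5 -0.0; -0.178 -0.180 0.052 -0.0 22.0 0.0; -0.211 -0.235 0.078 -0.0 27.5 -0.0; -0.239 -0.292 0.103 -0.0 33.0 0.0; -0.261 -0.353 0.129 -0.0 38.5 -0.0; -0.277 -0.415 0.155 -0.0 44.0 -0.0; -0.288 -0.479 0.181 -0.0 49.5 -0.0; -0.293 -0.544 0.207 -0.0 55.0 -0.0
```

Request:
play_rows(
  targets="-0.061 0 -0.016 0 0 1.8; -0.122 -0.007 -0.031 0 0 3.6; -0.183 -0.020 -0.046 0 0 5.3; -0.242 -0.038 -0.061 0 0 7.1; -0.300 -0.062 -0.075 0 0 8.9; -0.355 -0.091 -0.090 0 0 10.7; -0.407 -0.126 -0.099 0 0 12.4; -0.456 -0.165 -0.099 0 0 14.2; -0.501 -0.209 -0.099 0 0 16; -0.542 -0.257 -0.099 0 0 17.8",
  grip=1,
)

```text
time: 1.35
ee_pos: [614.2, 264.8, 329.6]
tcp_rot: [-180.0, -0.0, 148.9]
wrist_force: [1.0, -0.0, 0.5]
grip_width: 85.2
grip_force: 0.0
```

Request:
play_rows(
  targets="-0.050 -0.038 0 0 5.5 0; -0.097 -0.081 0 0 11 0; -0.140 -0.129 0.010 0 16.5 0; -0.178 -0.180 0.020 0 22 0; -0.211 -0.235 0.030 0 27.5 0; -0.239 -0.292 0.040 0 33 0; -0.261 -0.353 0.050 0 38.5 0; -0.277 -0.415 0.065 0 44 0; -0.288 -0.479 0.080 0 49.5 0; -0.293 -0.544 0.100 0 55 0",
)

```text
time: 2.6
ee_pos: [641.5, -173.7, 348.1]
tcp_rot: [175.2, -27.9, 148.8]
wrist_force: [0.8, -0.9, -2.6]
grip_width: 85.2
grip_force: 0.0
```

```bash
python3 - <<'E'
from h import *
np.set_printoptions(precision=1,suppress=True)
s=observe();print(s["time"],s["joints"],s["ee_pos"],s["tcp_rot"])
G=tool(149,35,59); P=tcp(SP,G)-80*G[:,2]
print(P,Ro.from_matrix(G).as_euler("xyz",degrees=True)); print(rows([(P,G)]))
E
```

```text
2.6 [ 28.9  41.  -25.9  51.5   0.5 114.   63. ] [ 641.5 -173.7  348.1] [175.2 -27.9 148.8]
[ 588.1 -358.2  123. ] [180. -55. 149.]
-0.150 -0.199 0.159 4.9 27.1 1.0
```

Request:
play_rows(
  targets="-0.150 -0.199 0.159 4.9 27.1 1; -0.150 -0.199 0.159 4.9 27.1 1; -0.150 -0.199 0.159 4.9 27.1 1; -0.150 -0.199 0.159 4.9 27.1 1; -0.150 -0.199 0.159 4.9 27.1 1; -0.150 -0.199 0.159 4.9 27.1 1; -0.150 -0.199 0.159 4.9 27.1 1; -0.150 -0.199 0.159 4.9 27.1 1",
)

```text
time: 3.6
ee_pos: [613.0, -270.5, 313.0]
tcp_rot: [169.4, -29.6, 152.2]
wrist_force: [1.7, 1.1, -2.3]
grip_width: 85.6
grip_force: 0.0
```

```bash
python3 - <<'E'
from h import *
np.set_printoptions(precision=1,suppress=True)
s=observe();print(s["time"],s["joints"],s["dq"],s["ee_pos"],s["tcp_rot"],s["wrist_force"])
E
```

```text
3.6 [ 25.5  42.9   1.1  51.7 -13.2 114.2  83.4] [-55.5   4.  154.    2.3 -61.9  -0.5  52. ] [ 613.  -270.5  313. ] [169.4 -29.6 152.2] [ 1.7  1.1 -2.3]
```

```bash
cat > kin.py <<'E'
from h import *
from scipy.optimize import least_squares
import itertools
DATA=[([-82.449,22.827,2.584,88.041,-1.071,69.15,-2.905],[148.667,632.805,231.347],[-180,0,166.784]),
([28.9,41.,-25.9,51.5,.5,114.,63.],[641.5,-173.7,348.1],[175.2,-27.9,148.8]),
([25.5,42.9,1.1,51.7,-13.2,114.2,83.4],[613.,-270.5,313.],[169.4,-29.6,152.2])]
def fk(q,L,s=(-1,-1,-1,-1)):
    d1,d3,d5,d7,a2,a4,a6=L
    e=lambda seq,ang:Ro.from_euler(seq,ang,degrees=True)
    A=e("ZY",[s[0]*q[0],q[1]]); B=A*e("ZY",[s[1]*q[2],q[3]]); C=B*e("ZY",[s[2]*q[4],q[5]])
    p=np.array([0,0,d1])+A.apply([a2,0,d3])+B.apply([a4,0,d5])+C.apply([a6,0,d7])
    return p,(C*e("Z",s[3]*q[6])).as_matrix()
def fit(s):
    f=lambda L:np.concatenate([fk(q,L,s)[0]-p for q,p,_ in DATA])
    r=least_squares(f,[350,400,400,250,0,0,0]+[0]*0,loss="soft_l1"); return r
if __name__=="__main__":
    np.set_printoptions(precision=2,suppress=True)
    for s in itertools.product([1,-1],repeat=4):
        if s[0]!=-1: continue
        oe=[fk(q,[0]*7,s)[1][:,2]@Ro.from_euler("xyz",r,degrees=True).as_matrix()[:,2] for q,p,r in DATA]
        Ms=[fk(q,[0]*7,s)[1].T@Ro.from_euler("xyz",r,degrees=True).as_matrix() for q,p,r in DATA]
        c=[np.degrees(np.arctan2(M[1,0],M[0,0])) for M in Ms]
        print(s,np.array(oe),np.array(c),fit(s).cost if s[3]==1 else "")
    s=(-1,-1,-1,-1); print(fit(s).x,fit(s).fun)
E
python3 kin.py
```

```text
(-1, 1, 1, 1) [1.   0.98 0.92] [101.33 -85.95 -85.94] 105.23309490244128
(-1, 1, 1, -1) [1.   0.98 0.92] [95.52 40.05 80.86] 
(-1, 1, -1, 1) [1.   0.98 1.  ] [100.58 -86.36 -74.86] 116.37596561808073
(-1, 1, -1, -1) [1.   0.98 1.  ] [94.77 39.64 91.94] 
(-1, -1, 1, 1) [1.   1.   0.91] [ 96.57 -35.6  -88.03] 59.584001230750545
(-1, -1, 1, -1) [1.   1.   0.91] [90.76 90.4  78.77] 
(-1, -1, -1, 1) [1. 1. 1.] [ 95.81 -36.   -76.95] 52.67814351589602
(-1, -1, -1, -1) [1. 1. 1.] [90.   90.   89.85] 
[366.82 310.43 476.46 159.67 168.72  28.81  69.6 ] [-46.44   0.18  -0.    -0.55   0.14   4.56   0.43  -0.15  -4.17]
```

```bash
python3 - <<'E'
from h import *
G=tool(120,45,30); P=tcp(SP,G)-80*G[:,2]+[0,0,90]
print(P);print(rows([(P,G)]))
E
```

```text
[ 566.86675683 -369.85471858  221.13351365]
-0.050 -0.122 0.056 -9.2 12.5 26.9
```

Request:
play_rows(
  targets="-0.050 -0.122 0.056 -9.2 12.5 26.9; -0.050 -0.122 0.056 -9.2 12.5 26.9; -0.050 -0.122 0.056 -9.2 12.5 26.9; -0.050 -0.122 0.056 -9.2 12.5 26.9; -0.050 -0.122 0.056 -9.2 12.5 26.9; -0.050 -0.122 0.056 -9.2 12.5 26.9; -0.050 -0.122 0.056 -9.2 12.5 26.9",
)

```text
time: 4.47
ee_pos: [554.8, -375.5, 229.3]
tcp_rot: [179.8, -40.9, 118.1]
wrist_force: [-0.4, 0.1, 0.6]
grip_width: 85.5
grip_force: 0.0
```

```bash
python3 - <<'E'
from kin import *
np.set_printoptions(precision=2,suppress=True)
s=observe();print(s["time"],s["joints"],s["dq"],s["ee_pos"],s["tcp_rot"],s["wrist_force"])
D2=DATA+[(s["joints"],s["ee_pos"],s["tcp_rot"])]
A=[];b=[]
for q,p,r in D2:
    f=lambda L:fk(q,L)[0]
    cols=[f(np.eye(7)[i]) for i in range(7)]
    e=lambda seq,ang:Ro.from_euler(seq,ang,degrees=True)
    X=e("ZY",[-q[0],q[1]]);Y=X*e("ZY",[-q[2],q[3]]);Z=Y*e("ZY",[-q[4],q[5]])
    cols+=[X.apply([0,1,0]),Y.apply([0,1,0]),Z.apply([0,1,0])]
    A.append(np.array(cols).T);b.append(p)
A=np.vstack(A);b=np.concatenate(b)
for k in (7,10):
    x=np.linalg.lstsq(A[:,:k],b,rcond=None)[0];print(x,A[:,:k]@x-b,np.linalg.svd(A[:,:k])[1])
E
```

```text
4.475 [ 50.99  52.92 -30.8   51.18   0.09 114.3   51.74] [ 0.71  0.34 -0.32 -0.01  0.22  0.02 -0.29] [ 554.81 -375.53  229.28] [179.83 -40.88 118.07] [-0.39  0.12  0.6 ]
[215.17 254.01 478.37 100.81  52.04 -78.43 -28.19] [-40.76   7.73   0.01  -2.53   8.68   3.98  -0.5   -3.48  -6.83   0.46
  -4.26   2.84] [3.93 3.4  0.66 0.55 0.49 0.12 0.09]
[256.88 529.54 476.67 343.13   0.28   1.4    2.01 -11.19 -31.58  -0.09] [-0.01  0.   -0.   -0.09 -0.05  0.21  0.04 -0.02  0.    0.05  0.07 -0.21] [3.95 3.44 3.41 0.61 0.55 0.42 0.27 0.13 0.09 0.07]
```

```bash
cat > ik.py <<'E'
from kin import *
LO=np.array([-161.44,-28.35,-78.24,0,-78.03,13.02,-168.23]);HI=np.array([161.44,127.94,83.42,140.83,258.03,114.36,168.23])
L=[256.9,529.5,476.7,343.1,0.3,1.4,2.0]; LY=[-11.2,-31.6,-.1]
def FK(q):
    p,R=fk(q,L); e=lambda a,b:Ro.from_euler("ZY",[a,b],degrees=True)
    X=e(-q[0],q[1]);Y=X*e(-q[2],q[3]);Z=Y*e(-q[4],q[5])
    p=p+X.apply([0,LY[0],0])+Y.apply([0,LY[1],0])
    return p,R@Ro.from_euler("Z",90,degrees=True).as_matrix()
def IK(P,G,q0):
    def f(q):
        p,R=FK(q); return np.r_[(p-P)/10,Ro.from_matrix(R.T@G).as_rotvec(degrees=True)/1.,(q-q0)*2e-3]
    r=least_squares(f,np.clip(q0,LO+2,HI-2),bounds=(LO+1.5,HI-1.5),max_nfev=200)
    p,R=FK(r.x); return r.x,np.linalg.norm(p-P),Ro.from_matrix(R.T@G).magnitude()*57.3
E
cat > plan.py <<'E'
from ik import *
np.set_printoptions(precision=0,suppress=True)
q0=observe()["joints"]; C=np.array([467,-139.7,62.])
for al in (30,40,50):
  for h in (149,120,98,75,60):
    G=tool(h,al,h-90); a=IK(tcp(SP,G),G,q0)
    print("pick",al,h,a[0],a[1:] )
for al in (20,30,40,50):
    G=tool(98-180,90-al,8); a=IK(tcp(C,G),G,q0); print("lay",al,*a)
u=np.array([np.cos(D(87.8)),np.sin(D(87.8)),0]);s22,c22=np.sin(D(22)),np.cos(D(22))
rx=c22*u+[0,0,s22]; rz=-s22*u+[0,0,c22]; O=np.array([625.3,-133.5,112]);s98=np.array([np.cos(D(98)),np.sin(D(98)),0])
for be in (0,10,20,30):
    G=tool(98,90-be-.01,8); a=IK(tcp(C-72*s98,G,12),G,q0); print("regrip",be,*a)
    G=tool(87.8+180,22+be,-2.2); a=IK(tcp(O+175*rx+22*rz,G,12),G,q0); print("drop",be,*a)
    a=IK(tcp(O+175*rx+132*rz,G,12),G,q0); print("above",be,*a)
E
python3 plan.py
```

```text
pick 30 149 [ 26.  62.   5.  62.  -5. 113.  90.] (np.float64(48.430431768638385), 3.814752892980553)
pick 30 120 [ 50.  66. -28.  57.  -5. 113.  54.] (np.float64(10.403919540018356), 0.8328439599995553)
pick 30 98 [ 58.  62. -30.  65. -15. 100.  44.] (np.float64(0.0015748718578052138), 0.0001258342301786583)
pick 30 75 [ 66.  56. -28.  80. -28.  82.  40.] (np.float64(0.003309099387376948), 0.0003014855639624686)
pick 30 60 [ 69.  51. -27.  91. -38.  70.  40.] (np.float64(0.0043714477658240505), 0.0004343405332444589)
pick 40 149 [ 29.  61.  -0.  56.  -2. 113.  87.] (np.float64(0.11964503361930683), 0.009625005365296539)
pick 40 120 [ 51.  61. -31.  61.  -0. 106.  54.] (np.float64(0.0010337817905723273), 5.336970017874215e-05)
pick 40 98 [ 58.  57. -29.  70. -12.  93.  44.] (np.float64(0.0024176280306114958), 0.00018069154441026553)
pick 40 75 [ 63.  50. -27.  83. -24.  76.  37.] (np.float64(0.003786380916142389), 0.00034064103472744085)
pick 40 60 [ 66.  45. -25.  93. -34.  65.  35.] (np.float64(0.004656506191744277), 0.00045746538947400464)
pick 50 149 [ 45.  58. -33.  64.  18. 105.
[... 1204 characters left out ...]
10.  42. -28.  88.  58. 102. -55.] 0.006350118903055956 0.0006694859032463167
above 10 [ -4.  34. -31.  87.  60. 106. -46.] 0.005785500108420352 0.0006165260802066263
regrip 20 [ 51.  32. -29. 106.  -3.  56.  34.] 0.0057297172243329425 0.000502374583345241
drop 20 [ -6.  38. -30.  89.  53.  95. -52.] 0.006563466131194527 0.0006918512909434131
above 20 [ -0.  31. -33.  87.  54. 100. -43.] 0.005906389923663759 0.0006232075876827038
regrip 30 [ 55.  37. -29. 102.  -8.  64.  40.] 0.005220077765443846 0.0004343146598170688
drop 30 [ -2.  34. -31.  90.  47.  88. -48.] 0.006752546330574437 0.0007107932921790491
above 30 [  4.  28. -34.  86.  47.  94. -39.] 0.005979811839894778 0.0006235134413056381
```

```bash
python3 - <<'E'
from ik import *
G=tool(140,45,50); P=tcp(SP,G,14); print(IK(P,G,observe()["joints"]),IK(P-80*G[:,2],G,observe()["joints"]))
print(rows([(P-80*G[:,2],G)]))
E
```

```text
(array([ 45.50924176,  60.5356761 , -31.99646753,  59.15442888,
        12.24047111, 109.10068814,  66.5806784 ]), np.float64(0.0007390039866147964), 7.631522879378461e-05) (array([ 31.92136256,  58.32025886,  -1.45441938,  51.44195806,
        -5.90041587, 112.86      ,  80.37589758]), np.float64(22.691787873411638), 1.8396002621912797)
-0.063 0.029 0.071 15.1 4.1 -16.1
```

```bash
python3 - <<'E'
from ik import *
np.set_printoptions(precision=0,suppress=True)
q=observe()["joints"]
for h in (140,125,115):
  for al in (45,48):
    G=tool(h,al,h-90); P=tcp(SP,G,14)
    print(h,al,*[(b[0],round(b[1],1)) for b in (IK(X,G,q) for X in (P-45*G[:,2],P-70*G[:,2],P+[0,0,60]))])
E
```

```text
140 45 (array([ 32.,  59.,  -2.,  52.,  -6., 113.,  80.]), np.float64(2.2)) (array([ 32.,  59.,  -1.,  52.,  -6., 113.,  80.]), np.float64(16.8)) (array([ 43.,  56., -27.,  58.,   7., 113.,  69.]), np.float64(0.0))
140 48 (array([ 44.,  60., -32.,  54.,  13., 112.,  67.]), np.float64(0.0)) (array([ 32.,  58.,  -1.,  50.,  -6., 113.,  80.]), np.float64(1.9)) (array([ 46.,  55., -33.,  60.,  12., 110.,  66.]), np.float64(0.0))
125 45 (array([ 49.,  60., -31.,  54.,   4., 110.,  57.]), np.float64(0.0)) (array([ 42.,  60., -15.,  50.,  -6., 113.,  64.]), np.float64(0.6)) (array([ 50.,  56., -32.,  61.,   3., 108.,  56.]), np.float64(0.0))
125 48 (array([ 49.,  58., -31.,  57.,   5., 107.,  57.]), np.float64(0.0)) (array([ 48.,  59., -31.,  53.,   5., 110.,  58.]), np.float64(0.0)) (array([ 50.,  54., -32.,  63.,   4., 105.,  56.]), np.float64(0.0))
115 45 (array([ 52.,  59., -30.,  58.,  -1., 105.,  51.]), np.float64(0.0)) (array([ 51.,  59., -30.,  54.,  -1., 108.,  51.]), np.float64(0.0)) (array([ 53.,  54., -31.,  64.,  -3., 103.,  50.]), np.float64(0.0))
115 48 (array([ 52.,  56., -30.,  61.,   0., 102.,  51.]), np.float64(0.0)) (array([ 52.,  57., -30.,  57.,   0., 105.,  51.]), np.float64(0.0)) (array([ 53.,  52., -31.,  66.,  -1., 101.,  50.]), np.float64(0.0))
```

```bash
python3 - <<'E'
from h import *
np.set_printoptions(precision=0,suppress=True)
for z in (0,100,200,300,400,500): print(z,*[onz("top",p,z)[:2] for p in((470,60),(490,190),(515,300))],*[onz("scene",p,z)[:2] for p in ((600,193),(450,143))])
G=tool(125,46,35); P=tcp(SP,G,14)
print(rows([(P-70*G[:,2],G)]))
E
```

```text
0 [1052. -626.] [ 631. -661.] [ 295. -714.] [1539. -354.] [1642.  321.]
100 [1007. -586.] [ 617. -618.] [ 306. -668.] [1248. -441.] [1328.   91.]
200 [ 962. -547.] [ 604. -576.] [ 318. -621.] [ 956. -528.] [1015. -140.]
300 [ 916. -507.] [ 590. -533.] [ 329. -575.] [ 665. -615.] [ 702. -370.]
400 [ 871. -467.] [ 576. -491.] [ 341. -529.] [ 373. -701.] [ 388. -601.]
500 [ 826. -427.] [ 562. -449.] [ 352. -482.] [  81. -788.] [  75. -832.]
-0.063 0.016 0.079 4.8 3.1 -5.1
```

```bash
python3 - <<'E'
from ik import *
np.set_printoptions(precision=0,suppress=True)
q=observe()["joints"]
G=tool(140,48,50); P=tcp(SP,G,14); A=P-40*G[:,2]+[0,0,40]
a=IK(A,G,q);print(a, IK(P,G,a[0]))
print(rows([(A,G)]));print(rows([(P,G)],(A,G)))
E
```

```text
(array([ 39.,  56., -19.,  54.,   4., 113.,  73.]), np.float64(0.019971412915650515), 0.00162593090971608) (array([ 40.,  56., -19.,  62.,   5., 104.,  73.]), np.float64(0.001140510979051693), 6.951709306195741e-05)
-0.034 0.018 0.079 14.7 1.1 -16.4
-0.027 0.000 0.070 0.0 0.0 0.0
```

Request:
play_rows(
  targets="-0.010 0.010 0.030 9 0 -10; -0.034 0.018 0.070 14.7 1.1 -16.4; -0.034 0.018 0.079 14.7 1.1 -16.4; -0.034 0.018 0.079 14.7 1.1 -16.4; -0.034 0.018 0.079 14.7 1.1 -16.4; -0.034 0.018 0.079 14.7 1.1 -16.4",
)

```text
time: 5.22
ee_pos: [557.3, -347.6, 148.2]
tcp_rot: [180.0, -41.9, 139.6]
wrist_force: [0.0, -1.1, 0.5]
grip_width: 85.1
grip_force: 0.0
```

```bash
python3 - <<'E'
from ik import *
np.set_printoptions(precision=1,suppress=True)
s=observe();print(s["joints"],s["ee_pos"],s["tcp_rot"])
G=tool(140,48,50); P=tcp(SP,G,14); print(P-40*G[:,2]+[0,0,40],Ro.from_matrix(G).as_euler("xyz",degrees=True)); print(rows([(P,G)]))
E
```

```text
[ 39.   55.7 -17.6  53.7   3.5 112.8  73.2] [ 557.3 -347.6  148.2] [180.  -41.9 139.6]
[ 558.6 -343.7  147.3] [180. -42. 140.]
-0.026 0.004 0.071 0.3 0.1 -0.3
```

Request:
play_rows(
  targets="-0.010 0.003 0.025 0.3 0 -0.3; -0.018 0.004 0.050 0.3 0 -0.3; -0.026 0.004 0.071 0.3 0 -0.3; -0.026 0.004 0.071 0.3 0 -0.3; -0.026 0.004 0.071 0.3 0 -0.3",
)

```text
time: 5.85
ee_pos: [539.1, -325.4, 77.7]
tcp_rot: [180.0, -41.9, 140.1]
wrist_force: [1.0, -0.3, 0.8]
grip_width: 85.1
grip_force: 0.0
```

```bash
python3 - <<'E'
from ik import *
np.set_printoptions(precision=1,suppress=True)
s=observe();print(s["joints"],s["ee_pos"],s["tcp_rot"],s["wrist_force"])
G=tool(140,48,50); P=tcp(SP,G,14); print(P); print(rows([(P,G)]))
a=camera("scene");cv2.imwrite("pics/p1.png",cv2.resize(a[170:320,260:460,::-1],None,fx=4,fy=4,interpolation=cv2.INTER_CUBIC))
E
```

```text
[ 39.3  56.3 -17.8  62.1   4.1 104.1  73.3] [ 539.1 -325.4   77.7] [180.  -41.9 140.1] [ 1.  -0.3  0.8]
[ 538.1 -326.5   77.6]
-0.000 -0.001 0.000 -0.1 0.1 0.1
```

View pics/p1.png

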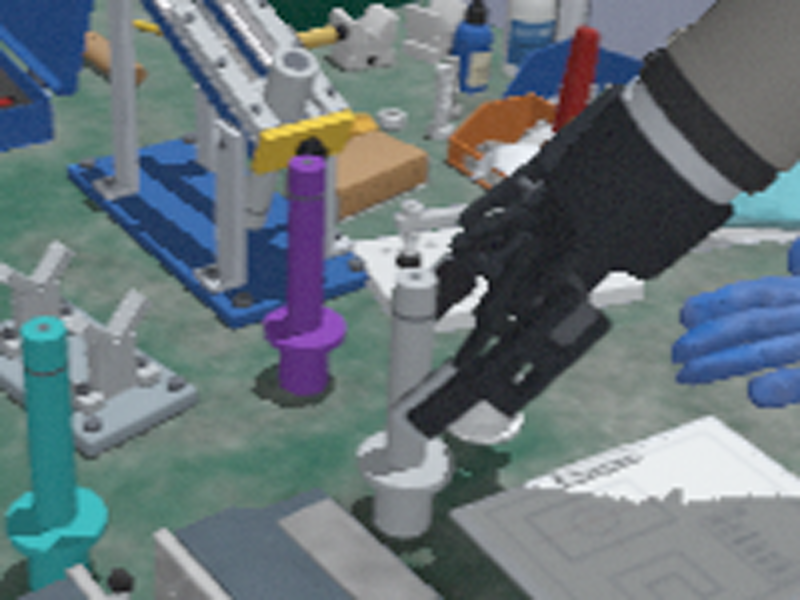

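The open fingers straddle the steel spindle's shank (crop (410,400)), clear of the flange. I'll close now.

Request:
play_rows(
  targets="0 -0.001 0 0 0 0; 0 -0.001 0 0 0 0; 0 -0.001 0 0 0 0; 0 -0.001 0 0 0 0; 0 -0.001 0 0 0 0; 0 -0.001 0 0 0 0; 0 -0.001 0 0 0 0; 0 -0.001 0 0 0 0",
  grip=-1,
  newtons=80,
)

```text
time: 6.9
ee_pos: [537.7, -325.6, 76.6]
tcp_rot: [-179.9, -42.1, 140.1]
wrist_force: [-0.8, -2.5, 2.3]
grip_width: 17.8
grip_force: 77.9
```

```bash
cat > lay.py <<'E'
from ik import *
np.set_printoptions(precision=1,suppress=True)
C=np.array([467,-139.7,62.]); s0=observe(); print(s0["joints"],s0["ee_pos"],s0["tcp_rot"],s0["grip_width"])
p,R=cur()
# spindle pose in tool: axis up now, mid-shank at height 88 along axis; transfer
up=np.array([0,0,1.]); sx=np.array([*SP[:2],88.])
off=R.T@(sx-p); sd=R.T@up   # mid-shank & direction in tool
s98=np.array([np.cos(D(97.8)),np.sin(D(97.8)),0])
# lay rotation: sd->s98, tool y horizontal
yv=np.array([np.cos(D(7.8)),np.sin(D(7.8)),0])
Rn,_=Ro.align_vectors([s98,yv],[sd,[0,1,0]],weights=[100,1]); Rn=Rn.as_matrix()
Pl=C-Rn@off
E
python3 - <<'E'
from lay import *
print("off",off,"lay",Pl,Ro.from_matrix(Rn).as_euler("xyz",degrees=True))
# waypoints: lift, swing, above
A=(p+[0,0,110],R); B=(np.array([520,-250,300.]),None); H=(Pl+[0,0,90],Rn)
q=s0["joints"]
print(rows(lin((p,R),A,3)))
w=lin(A,H,14); w=[(x+[0,0,60*np.sin(np.pi*(i+1)/14)],Q) for i,(x,Q) in enumerate(w)]
print(rows(w[:10],A)); print(rows(w[10:],w[9]))
for x,Q in [A]+w+[(Pl,Rn)]:
    q,e,f=IK(x,Q,q); print(q,round(e,1),x)
E
```

```text
[ 39.4  56.3 -17.8  62.2   4.2 104.1  73.4] [ 537.7 -325.6   76.6] [-179.9  -42.1  140.1] 17.836090267005954
off [  0.   -0.4 -15.3] lay [ 469.  -150.9   51.7] [-180.    47.9   97.8]
0.025 -0.000 -0.027 0.0 -0.0 -0.0; 0.049 -0.000 -0.054 0.0 -0.0 -0.0; 0.074 -0.000 -0.082 0.0 -0.0 -0.0
0.016 0.006 0.000 0.2 -6.1 3.3; 0.031 0.013 0.001 0.3 -12.2 6.7; 0.045 0.019 0.003 0.5 -18.3 10.0; 0.058 0.026 0.006 0.7 -24.4 13.4; 0.069 0.032 0.011 0.8 -30.5 16.7; 0.079 0.039 0.018 1.0 -36.6 20.1; 0.086 0.045 0.027 1.2 -42.7 23.4; 0.092 0.051 0.039 1.3 -48.8 26.8; 0.096 0.058 0.052 1.5 -54.9 30.1; 0.097 0.064 0.068 1.7 -61.1 33.5
0.017 0.001 0.007 0.2 -6.1 3.3; 0.035 0.002 0.015 0.3 -12.2 6.7; 0.054 0.004 0.024 0.5 -18.3 10.0; 0.072 0.005 0.034 0.7 -24.4 13.4
[ 37.5  50.5 -14.5  58.5   0.7 112.9  74.2] 0.0 [ 537.7 -325.6  186.6]
[ 37.   44.7 -14.   65.1   0.9 106.   70.7] 0.0 [ 532.8 -313.1  196.8]
[ 36.1  39.1 -13.6  71.4   1.4  99.5  67. ] 0.0 [ 527.9 -300.7  206.2]
[ 34.9  33.8 -13.1  77.3   2.3  93.2  62.8] 0.0 [ 523.  -288.2  214.4]
[ 33.2  28.7 -12.7  82.9   3.7  87.1  58.1] 0.0 [ 518.  -275.7  220.7]
[ 31.2  24.1 -12.4  88.4   5.8  81.2  52.6] 0.0 [ 513.1 -263.2  224.7]
[ 28.7  19.9 -12.3  93.7   8.6  75.5  46.1] 0.0 [ 508.2 -250.7  225.9]
[ 25.7  16.2 -12.2  99.   12.3  70.2  38.3] 0.0 [ 503.3 -238.3  224.2]
[ 22.3  13.2 -12.4 104.   17.3  65.5  29. ] 0.0 [ 498.4 -225.8  219.5]
[ 18.6  11.1 -12.9 108.9  23.4  61.7  17.8] 0.0 [ 493.5 -213.3  211.8]
[ 14.4  10.  -13.5 113.4  30.7  59.2   5. ] 0.0 [ 488.6 -200.8  201.5]
[  9.8  10.2 -14.2 117.5  38.7  58.5  -9.2] 0.0 [ 483.7 -188.4  188.8]
[  4.9  11.7 -14.9 121.   46.5  59.6 -24.1] 0.0 [ 478.8 -175.9  174.2]
[ -0.2  14.7 -15.3 123.7  53.2  62.5 -38.7] 0.0 [ 473.9 -163.4  158.3]
[ -5.4  19.  -15.4 125.5  58.2  66.7 -52.3] 0.0 [ 469.  -150.9  141.7]
[ -6.9  29.6 -14.  127.3  65.3  62.  -64.8] 0.0 [ 469.  -150.9   51.7]
```

Request:
play_rows(
  targets="0.012 0 -0.014 0 0 0; 0.030 0 -0.033 0 0 0; 0.049 0 -0.054 0 0 0; 0.074 0 -0.082 0 0 0; 0.074 0 -0.082 0 0 0; 0.074 0 -0.082 0 0 0",
)

```text
time: 7.65
ee_pos: [537.9, -324.9, 186.1]
tcp_rot: [-180.0, -42.0, 140.2]
wrist_force: [-0.1, -0.5, -5.5]
grip_width: 18.2
grip_force: 78.2
```

Request:
play_rows(
  targets="0.016 0.006 0 0.2 -6.1 3.3; 0.031 0.013 0.001 0.3 -12.2 6.7; 0.045 0.019 0.003 0.5 -18.3 10; 0.058 0.026 0.006 0.7 -24.4 13.4; 0.069 0.032 0.011 0.8 -30.5 16.7; 0.079 0.039 0.018 1 -36.6 20.1; 0.086 0.045 0.027 1.2 -42.7 23.4; 0.092 0.051 0.039 1.3 -48.8 26.8; 0.096 0.058 0.052 1.5 -54.9 30.1; 0.097 0.064 0.068 1.7 -61.1 33.5",
)

```text
time: 8.9
ee_pos: [486.4, -199.6, 199.5]
tcp_rot: [-172.2, 22.6, 111.9]
wrist_force: [-0.0, 0.3, -4.0]
grip_width: 17.9
grip_force: 78.4
```

Request:
play_rows(
  targets="0.017 0.001 0.007 0.2 -6.1 3.3; 0.035 0.002 0.015 0.3 -12.2 6.7; 0.054 0.004 0.024 0.5 -18.3 10; 0.072 0.005 0.034 0.7 -24.4 13.4; 0.072 0.005 0.034 0.7 -24.4 13.4; 0.072 0.005 0.034 0.7 -24.4 13.4; 0.072 0.005 0.034 0.7 -24.4 13.4",
)

```text
time: 9.78
ee_pos: [468.9, -152.2, 142.6]
tcp_rot: [179.9, 47.9, 97.5]
wrist_force: [-0.7, -0.5, -4.5]
grip_width: 18.3
grip_force: 78.6
```

```bash
python3 - <<'E'
from ik import *
np.set_printoptions(precision=1,suppress=True)
s=observe();print(s["time"],s["joints"],s["ee_pos"],s["tcp_rot"],s["wrist_force"],s["grip_width"])
a=camera("scene");b=camera("top")
cv2.imwrite("pics/l1s_full.png",a[:,:,::-1]);cv2.imwrite("pics/l1t_full.png",b[:,:,::-1])
f=lambda im,x,y,w,h,k:cv2.resize(im[y:y+h,x:x+w,::-1],(400*2*w//w,600*1//2*1),interpolation=cv2.INTER_CUBIC)
A=cv2.resize(a[150:270,230:390,::-1],(400,300),interpolation=cv2.INTER_CUBIC);A=cv2.resize(a[150:300,230:430,::-1],(800,600),interpolation=cv2.INTER_CUBIC)
cv2.imwrite("pics/l1.png",A)
E
```

```text
9.775 [ -2.7  18.6 -17.4 125.3  58.7  67.1 -51.7] [ 468.9 -152.2  142.6] [179.9  47.9  97.5] [-0.7 -0.5 -4.5] 18.30020394479523
```

View pics/l1.png

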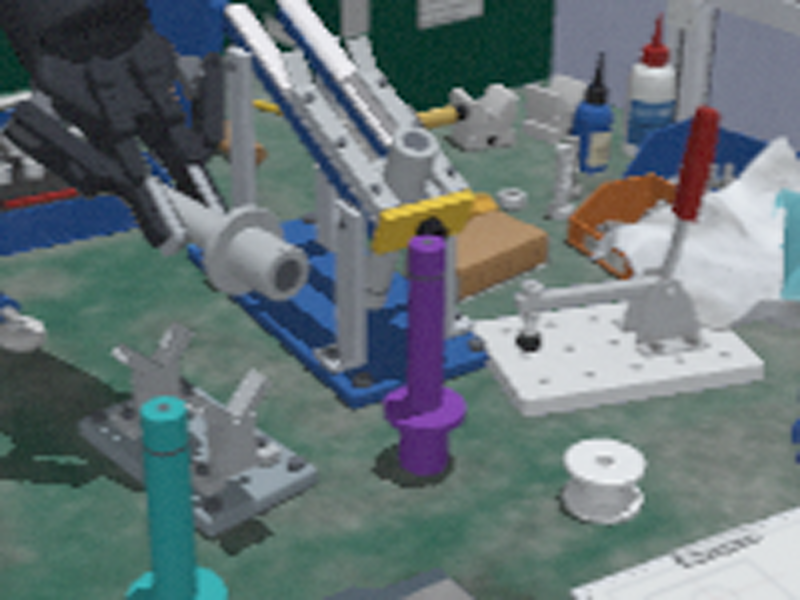

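```bash
python3 - <<'E'
from ik import *
np.set_printoptions(precision=1,suppress=True)
p,R=cur(); off=np.array([0,-.4,-15.3]); mid=p+R@off
s=R@(tool(140,48,50).T@[0,0,1]); print("s",s,"mid",mid)
print(proj("scene",[mid-88*s,mid-35*s]), (230+287.5/4,150+272.5/4))
z=(mid-88*s)[2]; e=onz("scene",(230+287/4-.4,150+272/4-.4),z); print(mid-88*s,e)
Rn=tool(97.8-180,42,7.8); C=np.array([467,-139.7,62.]); 
sd=R.T@s
for dz in (25,4,0):
    q,err,_=IK(C-Rn@off+[0,0,dz],Rn,observe()["joints"]); print(q,err)
print(rows([(C-Rn@off+[0,0,dz],Rn) for dz in(60,30,10,3,0,-1)]))
E
```

```text
s [-0.1  1.   0. ] mid [ 467.2 -140.9  153. ]
[[301.5 218.9]
 [285.1 209.8]] (301.875, 218.125)
[ 478.8 -228.1  152.9] [ 481.3 -223.4  152.9]
[ -4.6  26.7 -16.7 127.   63.8  64.1 -61.8] 0.0012266890995352123
[ -5.   29.3 -16.3 127.2  65.6  63.2 -64.7] 0.0016224430363772164
[ -5.1  29.8 -16.2 127.3  66.   63.  -65.3] 0.0016985539067719642
0.024 -0.000 0.020 -0.1 -0.1 -0.2; 0.046 -0.000 0.040 -0.1 -0.1 -0.2; 0.061 -0.000 0.053 -0.1 -0.1 -0.2; 0.066 -0.000 0.058 -0.1 -0.1 -0.2; 0.068 -0.000 0.060 -0.1 -0.1 -0.2; 0.069 -0.000 0.061 -0.1 -0.1 -0.2
```

Request:
play_rows(
  targets="0.015 0 0.013 0 0 0; 0.030 0 0.026 0 0 -0.2; 0.046 0 0.040 0 0 -0.2; 0.056 0 0.049 0 0 -0.2; 0.061 0 0.053 0 0 -0.2; 0.064 0 0.056 0 0 -0.2; 0.066 0 0.058 0 0 -0.2; 0.067 0 0.059 0 0 -0.2; 0.067 0 0.059 0 0 -0.2",
)

```text
time: 11.0
ee_pos: [469.0, -150.0, 52.9]
tcp_rot: [-179.8, 47.9, 98.0]
wrist_force: [1.0, 0.0, -4.6]
grip_width: 17.7
grip_force: 78.6
```

```bash
python3 - <<'E'
from ik import *
np.set_printoptions(precision=1,suppress=True)
p,R=cur(); off=np.array([0,-.4,-15.3]); print(p,p+R@off, observe()["wrist_force"])
a=camera("scene")
cv2.imwrite("pics/l2.png",cv2.resize(a[180:270,230:350,::-1],(800,600),interpolation=cv2.INTER_CUBIC))
E
```

```text
[ 469.  -150.    52.9] [ 467.1 -138.8   63.2] [ 1.   0.  -4.6]
```

View pics/l2.png

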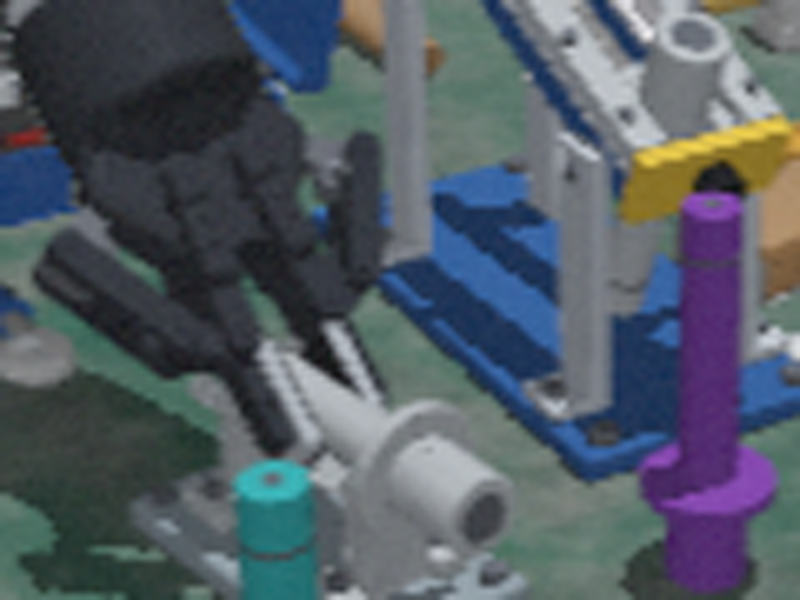

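The shank lies between the vees, with the boss toward the camera (crop (460,490)) and the flange just outside the near vee. There is no contact force yet, so I'll lower the last millimetres.

Request:
play_rows(
  targets="0.001 0 0.001 0 0 0; 0.001 0 0.001 0 0 0; 0.0015 0 0.0015 0 0 0; 0.0015 0 0.0015 0 0 0",
)

```text
time: 11.55
ee_pos: [469.3, -150.2, 51.7]
tcp_rot: [-179.9, 48.1, 98.0]
wrist_force: [-2.6, 2.8, 4.2]
grip_width: 18.1
grip_force: 79.8
```

Request:
play_rows(
  targets="0 0 0 0 0 0; 0 0 0 0 0 0; 0 0 0 0 0 0; 0 0 0 0 0 0; 0 0 0 0 0 0; 0 0 0 0 0 0",
  grip=0.4,
)

```text
time: 12.3
ee_pos: [468.9, -150.2, 50.6]
tcp_rot: [-179.8, 47.9, 98.0]
wrist_force: [-0.1, 1.0, 1.0]
grip_width: 59.6
grip_force: 0.0
```

Request:
play_rows(
  targets="0 0 -0.020 0 0 0; 0 0 -0.050 0 0 0; -0.030 0 -0.090 0 0 0; -0.070 0 -0.120 0 0 0; -0.100 0 -0.130 0 0 0; -0.100 0 -0.130 0 0 0; -0.100 0 -0.130 0 0 0",
)

```text
time: 13.18
ee_pos: [464.7, -120.8, 211.2]
tcp_rot: [-179.7, 47.9, 98.1]
wrist_force: [-0.7, -0.7, -0.6]
grip_width: 59.8
grip_force: 0.0
```

```bash
python3 - <<'E'
from ik import *
np.set_printoptions(precision=1,suppress=True)
s=observe();print(s["time"],s["joints"],s["ee_pos"],s["tcp_rot"],s["wrist_force"],s["grip_width"])
a=camera("scene");b=camera("top")
A=cv2.resize(a[185:275,240:360,::-1],(800,600),interpolation=cv2.INTER_CUBIC)[:600,:400]
A=cv2.resize(a[195:275,240:320,::-1],(400,400),interpolation=cv2.INTER_CUBIC)
B=cv2.resize(b[210:290,290:370,::-1],(400,400),interpolation=cv2.INTER_CUBIC)
cv2.imwrite("pics/l3.png",np.hstack([A,B]))
E
```

```text
13.175 [ -4.1  12.2 -19.7 122.   52.3  73.8 -44.3] [ 464.7 -120.8  211.2] [-179.7   47.9   98.1] [-0.7 -0.7 -0.6] 59.811213347737954
```

View pics/l3.png

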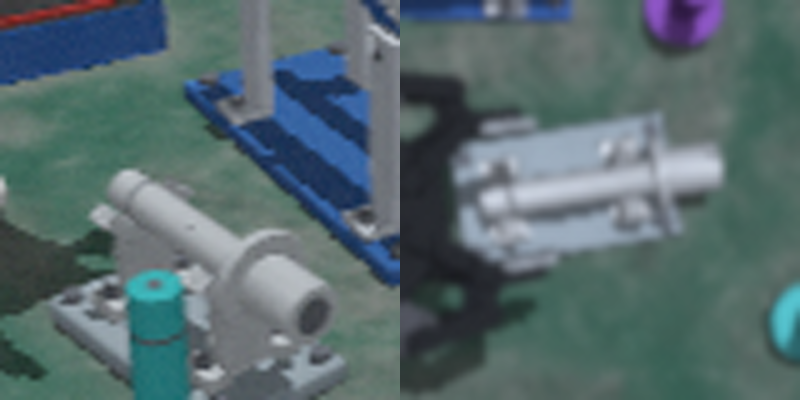

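The spindle lies in both vees. Boss end at top (353.6,242.8) / scene (302.4,257.0), shank tip at top (307.0,249.8).

```bash
python3 - <<'E'
from ik import *
np.set_printoptions(precision=1,suppress=True)
be=onz("top",(353.6,242.8),62);ti=onz("top",(307,249.8),62);d=ti-be
print(be,ti,np.linalg.norm(d),np.degrees(np.arctan2(d[1],d[0])),tri((302.4,257.0),(353.6,242.8)), onz("scene",(302.4,257.0),62))
E
```

```text
[ 477.9 -226.    62. ] [461.2 -91.3  62. ] 135.70854901343753 97.03953129021777 (array([ 478.7, -226.1,   65.4]), np.float64(2.014082797078244)) [ 482.2 -222.    62. ]
```

```bash
cat > drop.py <<'E'
from ik import *
np.set_printoptions(precision=1,suppress=True)
BE=15; SB=97.5; s=np.array([np.cos(D(SB)),np.sin(D(SB)),0]); g=np.array([479,-226.2,62])+15*s
G1=tool(SB,90-BE,SB-90); P1=tcp(g,G1,12)
YR=87.8;u=np.array([np.cos(D(YR)),np.sin(D(YR)),0]);s22,c22=np.sin(D(22)),np.cos(D(22))
rx=c22*u+[0,0,s22]; rz=-s22*u+[0,0,c22]; O=np.array([625.3,-133.5,112])
G2=tool(YR+180,22+BE,YR-90)
def at(x,h): return tcp(O+x*rx+(h+23)*rz,G2,12)   # seat height h above strips
E
python3 - <<'E'
from drop import *
q=observe()["joints"];st=cur()
ch=lin(st,(P1-90*G1[:,2],G1),8)+[(P1,G1),(P1+[0,0,60],G1)]
M=(np.array([480,-60,330.]),G2)
ch2=lin(ch[-1],M,10)+lin(M,(at(175,125),G2),4)+[(at(175,2),G2)]
for x,Q in ch+ch2:
    q,e,f=IK(x,Q,q); print(q,round(e,2),round(f,2),x)
print(rows(ch[:8]));
E
```

```text
[  0.3  10.1 -18.5 121.4  47.1  67.  -36.5] 0.0 0.0 [ 466.5 -134.5  201.5]
[  5.4   8.4 -16.6 120.3  40.4  60.9 -26.4] 0.0 0.0 [ 468.4 -148.3  192.3]
[ 10.9   8.  -14.8 118.7  32.2  56.3 -14.8] 0.0 0.0 [ 470.3 -162.2  183.2]
[ 16.8   8.8 -13.5 116.6  22.8  53.8  -2.2] 0.0 0.0 [ 472.1 -176.   174. ]
[ 23.   10.8 -12.9 114.   13.2  53.5  10.3] 0.0 0.0 [ 474.  -189.8  164.8]
[ 29.2  13.9 -13.  110.9   4.6  55.4  21.5] 0.0 0.0 [ 475.9 -203.7  155.7]
[ 35.   17.9 -13.5 107.2  -2.4  58.9  30.8] 0.0 0.0 [ 477.8 -217.5  146.5]
[ 40.   22.6 -14.2 103.2  -7.8  63.5  38. ] 0.0 0.0 [ 479.7 -231.3  137.3]
[ 38.4  27.8 -14.5 108.7  -7.4  52.6  37.5] 0.0 0.0 [ 476.6 -208.2   50.4]
[ 38.7  23.1 -14.7 106.5  -8.1  59.4  36.8] 0.0 0.0 [ 476.6 -208.2  110.4]
[ 33.8  18.4 -14.3 108.9  -3.1  57.5  28.4] 0.0 0.0 [ 477.  -193.4  132.4]
[ 28.6  14.4 -14.4 110.6   3.   56.9  18.7] 0.0 0.0 [ 477.3 -178.6  154.3]
[ 23.5  11.2 -15.  111.6  10.   57.9   8.2] 0.0 0.0 [ 477.6 -163.8  176.3]
[ 18.6   9.1 -16.3 112.   17.1  60.4  -2.3] 0.0 0.0 [ 478.  -148.9  198.2]
[ 13.9   7.9 -18.  111.9  23.8  64.5 -12.2] 0.0 0.
[... 317 characters left out ...]
]
[ -7.5  14.3 -24.3 105.9  47.   97.3 -44.8] 0.0 0.0 [480. -60. 330.]
[ -7.7  18.3 -23.7 101.5  48.6  97.7 -44.3] 0.0 0.0 [517.3 -54.1 324.4]
[ -8.1  22.2 -23.   96.9  50.2  98.3 -43.4] 0.0 0.0 [554.5 -48.2 318.8]
[ -8.5  26.  -22.4  91.9  51.7  99.  -42.2] 0.0 0.0 [591.8 -42.3 313.2]
[ -9.   29.8 -21.7  86.7  53.2  99.8 -40.8] 0.0 0.0 [629.  -36.3 307.6]
[-12.6  38.1 -21.8  88.9  53.1  95.9 -51.3] 0.0 0.0 [630.8   9.7 193.5]
-0.003 0.000 0.017 -0.0 7.9 0.1; -0.005 0.000 0.033 -0.0 15.7 0.1; -0.008 0.000 0.050 -0.1 23.6 0.2; -0.010 0.000 0.066 -0.1 31.5 0.2; -0.013 0.000 0.083 -0.1 39.3 0.3; -0.015 0.000 0.099 -0.1 47.2 0.4; -0.018 0.000 0.116 -0.1 55.1 0.4; -0.020 0.000 0.132 -0.2 62.9 0.5
```

Request:
play_rows(
  targets="-0.003 0 0.017 0 7.9 0.1; -0.005 0 0.033 0 15.7 0.1; -0.008 0 0.050 0 23.6 0.2; -0.010 0 0.066 0 31.5 0.2; -0.013 0 0.083 0 39.3 0.3; -0.015 0 0.099 0 47.2 0.4; -0.018 0 0.116 0 55.1 0.4; -0.020 0 0.132 0 62.9 0.5; -0.020 0 0.132 0 62.9 0.5; -0.020 0 0.132 0 62.9 0.5",
)

```text
time: 14.52
ee_pos: [479.9, -230.0, 137.2]
tcp_rot: [-179.9, -15.1, 97.4]
wrist_force: [-0.5, 2.0, 0.4]
grip_width: 59.9
grip_force: 0.0
```

```bash
python3 - <<'E'
from drop import *
print(observe()["joints"],cur()[0]);print(rows([(P1-30*G1[:,2],G1),(P1,G1)]))
E
```

```text
[ 37.3  22.3 -11.  103.4  -9.2  63.7  39. ] [ 479.9 -230.   137.2]
-0.001 -0.000 0.060 -0.1 -0.1 -0.1; -0.001 -0.000 0.090 -0.1 -0.1 -0.1
```

Request:
play_rows(
  targets="-0.001 0 0.030 0 0 0; -0.001 0 0.055 0 0 0; -0.001 0 0.075 0 0 0; -0.001 0 0.090 0 0 0; -0.001 0 0.090 0 0 0; -0.001 0 0.090 0 0 0",
)

```text
time: 15.28
ee_pos: [478.1, -209.2, 51.9]
tcp_rot: [179.9, -14.9, 97.4]
wrist_force: [0.2, -0.2, -0.3]
grip_width: 60.1
grip_force: 0.0
```

```bash
python3 - <<'E'
from drop import *
p,R=cur();print(observe()["wrist_force"],p,P1,R.T@(P1-p))
a=camera("scene");b=camera("top")
A=cv2.resize(a[195:275,250:330,::-1],(400,400),interpolation=cv2.INTER_CUBIC)
B=cv2.resize(b[210:290,310:390,::-1],(400,400),interpolation=cv2.INTER_CUBIC)
cv2.imwrite("pics/g2.png",np.hstack([A,B]))
E
```

```text
[ 0.2 -0.2 -0.3] [ 478.1 -209.2   51.9] [ 476.6 -208.2   50.4] [ 0.7 -1.3  1.7]
```

View pics/g2.png

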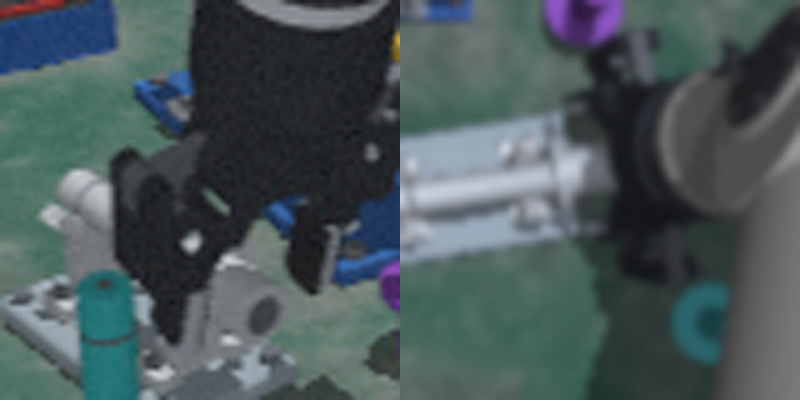

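The fingers straddle the boss (scene crop (230,300)), clear of the flange. I'll close.

Request:
play_rows(
  targets="0 -0.001 0.001 0 0 0; 0 -0.001 0.001 0 0 0; 0 -0.001 0.001 0 0 0; 0 -0.001 0.001 0 0 0; 0 -0.001 0.001 0 0 0; 0 -0.001 0.001 0 0 0; 0 -0.001 0.001 0 0 0; 0 -0.001 0.001 0 0 0",
  grip=-1,
  newtons=110,
)

```text
time: 16.38
ee_pos: [477.1, -209.5, 50.6]
tcp_rot: [179.9, -14.9, 97.4]
wrist_force: [2.5, -1.6, 5.1]
grip_width: 24.7
grip_force: 108.1
```

```bash
python3 - <<'E'
from drop import *
s_=observe();p,R=cur();print(s_["wrist_force"],s_["grip_width"],p)
off=R.T@(g-p);sd=R.T@s;print(off,sd)
L1=(p+[0,0,60],R); M=(np.array([480,-60,340.]),G2)
print(rows(lin((p,R),L1,3)));print(rows(lin(L1,M,10),L1))
print(rows(lin(M,(at(175,125),G2),4),M))
E
```

```text
[ 2.5 -1.6  5.1] 24.735064769907233 [ 477.1 -209.5   50.6]
[  1.2  -0.3 -11.5] [ 1.  -0.   0.3]
0.005 0.000 -0.019 0.0 0.0 0.0; 0.010 0.000 -0.039 0.0 0.0 0.0; 0.015 0.000 -0.058 0.0 0.0 0.0
0.020 0.002 -0.018 0.3 -6.8 1.0; 0.040 0.004 -0.037 0.7 -13.5 1.9; 0.061 0.007 -0.055 1.0 -20.3 2.9; 0.081 0.009 -0.073 1.4 -27.1 3.8; 0.101 0.011 -0.092 1.7 -33.9 4.8; 0.121 0.013 -0.110 2.0 -40.6 5.7; 0.141 0.016 -0.129 2.4 -47.4 6.7; 0.162 0.018 -0.147 2.7 -54.2 7.7; 0.182 0.020 -0.165 3.1 -61.0 8.6; 0.202 0.022 -0.184 3.4 -67.7 9.6
0.011 0.037 -0.001 0.0 -0.0 -0.0; 0.022 0.074 -0.002 0.0 -0.0 -0.0; 0.033 0.111 -0.003 0.0 -0.0 -0.0; 0.044 0.148 -0.004 0.0 -0.0 -0.0
```

Request:
play_rows(
  targets="0.003 0 -0.010 0 0 0; 0.006 0 -0.024 0 0 0; 0.010 0 -0.039 0 0 0; 0.015 0 -0.058 0 0 0; 0.015 0 -0.058 0 0 0; 0.015 0 -0.058 0 0 0",
)

```text
time: 17.12
ee_pos: [475.9, -209.3, 109.8]
tcp_rot: [-180.0, -15.0, 97.4]
wrist_force: [0.3, 0.0, -3.8]
grip_width: 24.6
grip_force: 108.5
```

Request:
play_rows(
  targets="0.020 0.002 -0.018 0.3 -6.8 1; 0.040 0.004 -0.037 0.7 -13.5 1.9; 0.061 0.007 -0.055 1 -20.3 2.9; 0.081 0.009 -0.073 1.4 -27.1 3.8; 0.101 0.011 -0.092 1.7 -33.9 4.8; 0.121 0.013 -0.110 2 -40.6 5.7; 0.141 0.016 -0.129 2.4 -47.4 6.7; 0.162 0.018 -0.147 2.7 -54.2 7.7; 0.182 0.020 -0.165 3.1 -61 8.6; 0.202 0.022 -0.184 3.4 -67.7 9.6",
)

```text
time: 18.38
ee_pos: [478.5, -58.7, 339.2]
tcp_rot: [-179.7, 53.0, 88.1]
wrist_force: [1.0, 0.0, -5.3]
grip_width: 24.4
grip_force: 108.9
```

Request:
play_rows(
  targets="0 0 0 0 0 0; 0 0 0 0 0 0; 0 0 0 0 0 0",
)

```text
time: 18.75
ee_pos: [478.6, -61.7, 339.6]
tcp_rot: [-179.8, 52.9, 87.8]
wrist_force: [0.9, 0.5, -4.2]
grip_width: 24.6
grip_force: 109.2
```

```bash
python3 - <<'E'
from drop import *
print(observe()["joints"],cur()[0],Ro.from_matrix(G2).as_euler("xyz",degrees=True))
T0=(at(175,130),G2); print(rows(lin(cur(),T0,5)))
a=camera("scene");b=camera("top")
cv2.imwrite("pics/m_s.png",a[:,:,::-1]);cv2.imwrite("pics/m_t.png",b[:,:,::-1])
# expected locations of spindle points
p,R=cur();off=np.array([1.2,-.3,-11.5]);sd=np.array([np.cos(D(15)),0,np.sin(D(15))])
gb=p+R@off; sv=R@sd; pts=[gb-15*sv,gb+23*sv,gb+123*sv]; print(np.array(pts),proj("scene",pts),proj("top",pts))
E
```

```text
[-10.   12.9 -20.3 105.5  46.4  97.1 -42.5] [478.6 -61.7 339.6] [180.   53.   87.8]
0.008 0.030 -0.001 -0.0 -0.0 0.0; 0.016 0.060 -0.003 -0.1 -0.0 0.0; 0.024 0.090 -0.004 -0.1 -0.1 0.0; 0.032 0.119 -0.006 -0.2 -0.1 0.0; 0.039 0.149 -0.007 -0.2 -0.1 0.0
[[478.7 -57.2 359.8]
 [479.2 -42.9 324.6]
 [480.6  -5.3 232. ]] [[256.3  96.8]
 [254.9 113.1]
 [251.8 151.1]] [[290.9 240.8]
 [285.3 241.2]
 [272.  242.1]]
```

```bash
python3 - <<'E'
import cv2,numpy as np
a=cv2.imread("pics/m_s.png").astype(int);o=cv2.imread("pics/scene0.png").astype(int)
d=np.abs(a-o).max(2)
for r in range(108,164,3): print(r,"".join("#" if v>25 else "." for v in d[r,225:285]))
b=cv2.imread("pics/m_t.png").astype(int);o=cv2.imread("pics/top0.png").astype(int);d=np.abs(b-o).max(2)
sat=b.max(2)-b.min(2)
for r in range(226,258,2): print(r,"".join("#" if (d[r,c]>25 and b[r,c].mean()>110 and sat[r,c]<30) else ("d" if d[r,c]>25 else ".") for c in range(255,305)))
E
```

```text
108 .....................#######.......#.###....................
111 ....................#####################...................
114 .....................###############..####..................
117 .........................#########.####.....................
120 ..........................#########.........................
123 ..........................#########.........................
126 ........................###########.........................
129 .........................#...#####..........................
132 ........................##########..........................
135 ........................##########..........................
138 ........................########............................
141 ........................########............................
144 .........................######.............................
147 .......................#########............................
150 .......................#########............................
153 .........................#####..............................
156 ........................................................
[... 314 characters left out ...]
dddddddddddddddd..#####.....#...........
234 dddddddddddddddddddddddddd.#############..........
236 ddddddddddddd..................#########..........
238 ddddddddddddd........#####################........
240 dddddddddddd.........#############d....####.......
242 dddddddddddddd.d....d#############d...d###d.......
244 ddddddddddddddd.....d#######dd############........
246 dddddddddddddddddddd..######dddd########d.........
248 ddddddddddddddddddddddddd.##############..........
250 ddddddddddddddddddddddddddd.........dd#d..........
252 dddddddddddddddddddddddddddddddddddddd............
254 ddddddddddddddddddddddddddddddddddddddd...........
256 dddddddddddddddddddddddddddddddddddddddd..........
```

Request:
play_rows(
  targets="0.008 0.030 -0.001 0 0 0; 0.016 0.060 -0.003 -0.1 0 0; 0.024 0.090 -0.004 -0.1 -0.1 0; 0.032 0.119 -0.006 -0.2 -0.1 0; 0.039 0.149 -0.007 -0.2 -0.1 0; 0.039 0.149 -0.007 -0.2 -0.1 0; 0.039 0.149 -0.007 -0.2 -0.1 0; 0.039 0.149 -0.007 -0.2 -0.1 0",
)

```text
time: 19.85
ee_pos: [628.6, -37.1, 313.3]
tcp_rot: [179.9, 53.0, 87.9]
wrist_force: [0.0, -0.1, -4.9]
grip_width: 24.3
grip_force: 109.4
```

```bash
python3 - <<'E'
from drop import *
p,R=cur();T0=at(175,130);print(p,T0,observe()["tcp_rot"])
off=np.array([1.2,0,-11.5]);sd=np.array([np.cos(D(15)),0,np.sin(D(15))])
gb=p+R@off; sv=R@sd; pts=np.array([gb-15*sv,gb+23*sv,gb+123*sv]); 
F=np.c_[rx,np.cross(rz,rx),rz]; print("rail frame",(pts-O)@F)
print(proj("scene",pts),proj("top",pts))
def to(x,h): # seat target in rail frame, using held offset
    w=O+x*rx+h*rz; return w-G2@(off+23*sd)
print(rows([(to(175,h),G2) for h in(95,60,30,10,2)]))
a=camera("scene");b=camera("top");cv2.imwrite("pics/n_s.png",a[:,:,::-1]);cv2.imwrite("pics/n_t.png",b[:,:,::-1])
o=cv2.imread("pics/scene0.png").astype(int);d=np.abs(a[:,:,::-1].astype(int)-o).max(2)
c0=int(proj("scene",pts)[2][0])-25;r0=int(proj("scene",pts)[1][1])-6
for r in range(r0,r0+60,3): print(r,c0,"".join("#" if v>25 else "." for v in d[r,c0:c0+55]))
E
```

```text
[628.6 -37.1 313.3] [629.  -38.2 312.2] [179.9  53.   87.9]
rail frame [[176.2   0.5 167.3]
 [176.2   0.5 129.3]
 [176.2   0.5  29.3]]
[[312.1 101.9]
 [309.3 116. ]
 [302.6 149.6]] [[279.6 176. ]
 [274.5 178.5]
 [262.7 184.4]]
0.033 0.000 0.010 0.1 0.0 0.1; 0.067 0.000 0.019 0.1 0.0 0.1; 0.096 0.000 0.027 0.1 0.0 0.1; 0.115 0.000 0.032 0.1 0.0 0.1; 0.123 0.000 0.034 0.1 0.0 0.1
110 277 .........................#####.##.##########...........
113 277 ........................#...####.....###...............
116 277 .........................#.....#.......####............
119 277 ............................#.....####.................
122 277 ............................#######....................
125 277 ............................#######....................
128 277 ...........................########....................
131 277 ...........................#######.....................
134 277 ................................##.....................
137 277 ........................######.........................
140 277 ........................#########......................
143 277 .......................#########.......................
146 277 ......................#########........................
149 277 ......................#########........................
152 277 .........#######.......########........................
155 277 ............######........########.....................
158 277 ..............######..........######...................
161 277 ..........##....######........######...................
164 277 ......................#######...###....................
167 277 ....................##########.........................
```

Request:
play_rows(
  targets="0.015 0 0.005 0.1 0 0.1; 0.033 0 0.010 0.1 0 0.1; 0.045 0 0.013 0.1 0 0.1; 0.055 0 0.016 0.1 0 0.1; 0.067 0 0.019 0.1 0 0.1; 0.067 0 0.019 0.1 0 0.1",
)

```text
time: 20.7
ee_pos: [629.9, -11.2, 246.7]
tcp_rot: [-179.9, 53.0, 88.0]
wrist_force: [0.8, 0.1, -3.8]
grip_width: 24.7
grip_force: 109.4
```

```bash
python3 - <<'E'
from drop import *
s_=observe();p,R=cur();off=np.array([1.2,0,-11.5]);sd=np.array([np.cos(D(15)),0,np.sin(D(15))])
gb=p+R@off; sv=R@sd;F=np.c_[rx,np.cross(rz,rx),rz]; print("rail frame seat,tip",(np.array([gb+23*sv,gb+123*sv])-O)@F,s_["wrist_force"],s_["moment"])
print(rows([(O+175*rx+h*rz-G2@(off+23*sd),G2) for h in(30,15,8,4,2)]))
E
```

```text
rail frame seat,tip [[175.4   0.2  57.9]
 [175.3   0.3 -42.1]] [ 0.8  0.1 -3.8] [ 1.6 -0.1 -0. ]
0.027 0.000 0.008 0.0 0.0 0.1; 0.041 0.000 0.011 0.0 0.0 0.1; 0.048 0.000 0.013 0.0 0.0 0.1; 0.052 0.000 0.014 0.0 0.0 0.1; 0.054 0.000 0.015 0.0 0.0 0.1
```

The shank is about 42 mm into the slot with no contact force. I'll continue down.

Request:
play_rows(
  targets="0.013 0 0.004 0 0 0; 0.027 0 0.008 0 0 0; 0.037 0 0.010 0 0 0; 0.043 0 0.012 0 0 0; 0.048 0 0.013 0 0 0; 0.051 0 0.014 0 0 0; 0.053 0 0.015 0 0 0; 0.053 0 0.015 0 0 0",
)

```text
time: 21.7
ee_pos: [631.0, 8.0, 196.7]
tcp_rot: [179.9, 53.0, 87.7]
wrist_force: [1.1, -0.1, -4.5]
grip_width: 24.7
grip_force: 109.4
```

```bash
python3 - <<'E'
from drop import *
s_=observe();p,R=cur();off=np.array([1.2,0,-11.5]);sd=np.array([np.cos(D(15)),0,np.sin(D(15))])
gb=p+R@off; sv=R@sd;F=np.c_[rx,np.cross(rz,rx),rz]; print("rail frame seat,tip",(np.array([gb+23*sv,gb+123*sv])-O)@F,s_["wrist_force"],s_["moment"])
E
```

```text
rail frame seat,tip [[174.4  -0.2   4.3]
 [174.4  -0.3 -95.7]] [ 1.1 -0.1 -4.5] [ 1.5 -0.1 -0. ]
```

Request:
play_rows(
  targets="0.001 0 0 0 0 0; 0.002 0 0.0005 0 0 0; 0.003 0 0.001 0 0 0; 0.003 0 0.001 0 0 0",
)

```text
time: 22.2
ee_pos: [631.0, 9.0, 193.7]
tcp_rot: [179.9, 53.0, 87.7]
wrist_force: [0.4, -0.3, -3.7]
grip_width: 25.1
grip_force: 109.4
```

Request:
play_rows(
  targets="0.001 0 0 0 0 0; 0.001 0 0 0 0 0; 0.0015 0 0.0005 0 0 0; 0.0015 0 0.0005 0 0 0",
)

```text
time: 22.7
ee_pos: [631.3, 8.7, 193.5]
tcp_rot: [179.8, 53.1, 87.5]
wrist_force: [-1.2, -2.2, 1.8]
grip_width: 24.8
grip_force: 109.5
```

Force shows contact: the flange is on the strips. I'll release.

Request:
play_rows(
  targets="0 0 0 0 0 0; 0 0 0 0 0 0; 0 0 0 0 0 0; 0 0 0 0 0 0; 0 0 0 0 0 0; 0 0 0 0 0 0; 0 0 0 0 0 0; 0 0 0 0 0 0",
  grip=0.5,
)

```text
time: 23.7
ee_pos: [631.0, 9.6, 192.1]
tcp_rot: [179.9, 53.0, 87.7]
wrist_force: [-0.8, 0.2, -0.6]
grip_width: 63.7
grip_force: 0.0
```

```bash
python3 - <<'E'
from drop import *
s_=observe();print(s_["wrist_force"],s_["grip_width"])
a=camera("scene");b=camera("top");cv2.imwrite("pics/r_s.png",a[:,:,::-1]);cv2.imwrite("pics/r_t.png",b[:,:,::-1])
for x in (69,175):
    pts=[O+x*rx+38*rz,O+x*rx,O+x*rx-100*rz]; print(x,proj("scene",pts).tolist(),proj("top",pts).tolist())
for n,im in(("scene",a),("top",b)):
    o=cv2.imread(f"pics/{n}0.png").astype(int);d=np.abs(im[:,:,::-1].astype(int)-o).max(2)
    c,r=proj(n,[O+69*rx+38*rz])[0].astype(int)
    for y in range(r-12,r+28 if n=="scene" else r+14,2): print(y,c-30,"".join("#" if v>25 else "." for v in d[y,c-30:c+30]))
E
```

```text
[-0.8  0.2 -0.6] 63.69267191805859
69 [[323.5999614227396, 172.8208032499885], [320.5435597419475, 184.5558158574567], [313.27503499900104, 212.4627521966563]] [[302.62267785602046, 186.76871018763097], [297.5863643335049, 188.64947574220832], [285.61865688244603, 193.1191780607556]]
175 [[303.51954354685563, 147.1669688172589], [301.19411821795603, 158.8422719837207], [295.62834877153955, 186.77954486387475]] [[264.14614350056, 183.80882305340998], [260.0779259445878, 185.8444070723933], [250.44597023783973, 190.66455118895848]]
160 293 .....................#......................................
162 293 ............................................................
164 293 ............................................................
166 293 ............................................................
168 293 ............................................................
170 293 ..........................##.#..###.........................
172 293 ..........................##.#####.##.......................
174 293 .........................####..###..........................
176 293 ....
[... 1012 characters left out ...]
..........
180 272 ............................................................
182 272 ............................................................
184 272 ........................###.#..###..........................
186 272 ..................###########.###.#.........................
188 272 ..................#################.........................
190 272 ..............#####################.........................
192 272 ................#.#######......#............................
194 272 .......................###########..........................
196 272 ............................................................
198 272 ............................................................
```

The spindle slid down to the expected place: boss end at scene (324,173), predicted (323.6,172.8). I'll retract and check again.

Request:
play_rows(
  targets="0 0 -0.030 0 0 0; -0.010 0 -0.070 0 0 0; -0.040 0 -0.110 0 0 0; -0.080 0 -0.130 0 0 0; -0.120 0 -0.150 0 0 0; -0.120 0 -0.150 0 0 0; -0.120 0 -0.150 0 0 0; -0.120 0 -0.150 0 0 0",
)

```text
time: 24.8
ee_pos: [632.3, 57.3, 376.6]
tcp_rot: [-179.8, 53.1, 88.0]
wrist_force: [-0.1, 0.1, 0.2]
grip_width: 64.1
grip_force: 0.0
```

```bash
python3 - <<'E'
from drop import *
s_=observe();print(s_["wrist_force"],s_["ee_pos"],s_["dq"])
for n in("scene","top"):
    im=camera(n)[:,:,::-1].astype(int)
    o=cv2.imread(f"pics/{n}0.png").astype(int);d=np.abs(im-o).max(2)
    r=cv2.imread(f"pics/r_{n[0]}.png").astype(int)
    c,y=proj(n,[O+69*rx+38*rz])[0].astype(int)
    print(n,"moved since release:",(np.abs(im-r).max(2)[y-6:y+14,c-14:c+14]>30).sum())
    for nm,P in (("first",O+23*rx+38*rz),("cup",None),("cutters",None),("pulley",[631,-293,13]),("purple",[573.5,-210.5,60]),("turq",[386,-279,60])):
        if P is None: continue
        u,v=proj(n,[P])[0].astype(int); print(nm,(d[v-8:v+8,u-8:u+8]>30).sum())
    if n=="top":
        print("cup",(d[140:170,222:248]>30).sum(),"cutters",(d[253:282,222:270]>30).sum())
    ys=range(y-4,y+18,2)
    for v in ys: print(v,c-25,"".join("#" if x>25 else "." for x in d[v,c-25:c+25]))
E
```

```text
[-0.1  0.1  0.2] [632.3  57.3 376.6] [ 0.   0.2  0.  -0.2  0.2  0.2  0. ]
scene moved since release: 0
first 46
pulley 0
purple 0
turq 0
168 298 ..................................................
170 298 .....................##.#..###....................
172 298 .....................#..#####.##..................
174 298 ....................####..###.....................
176 298 ...................#.####...####..................
178 298 ................######.########...................
180 298 ...................####.######....................
182 298 ...................#.####.####...###..#...........
184 298 .....................#.###.###....................
186 298 ......................##.###.....##...##..........
188 298 ..........................###....#######..........
top moved since release: 0
first 0
pulley 0
purple 0
turq 0
cup 84 cutters 0
182 277 ..................................................
184 277 ....................##.#...#......................
186 277 .............###########.###.##...................
188 277 .............#################....................
190 277 .........#####################....................
192 277 ..........##########.....##.......................
194 277 ...................##########.....................
196 277 ..................................................
198 277 ..................................................
200 277 ...........############...........................
202 277 ..............###############.....................
```

```bash
python3 -c "
from cell import *
print(sign_off())"
```

```text
the job is handed in; nothing more can be done
None
```

The spindle was turned over in the cradle, taken again by its boss and dropped into the rail. By the camera it slid under the hold-down strips and rests behind the first one; I handed in about 25 s into the 64 s, and only the cup couldn't be fully confirmed as unmoved (84 pixels changed there in the top view, which I took to be the arm).

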